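Make up two barbecue plates

ROBOT

A 6-joint arm with a two-finger parallel gripper is mounted at the origin on the work surface. World frame = base frame: x ahead of the robot, y to its left, z up, the work surface at z = 0. Lengths are in m, angles in rad, forces in N, time in s.
With the tool pointing down it reaches from about 0.35 to 0.975 m from the base axis. Payload 4.9 kg.
Tool frame: the origin (TCP) lies at the very end of the fingers, on their centre line; the grasp point (between the pads) lies 19 mm behind it (manip.hold_point_z is the distance from the TCP to the grasp point, in m); z points along the fingers, x is the direction in which the jaws open and shut, and the axes are right-handed (so a half turn about z gives the same grasp; the last joint's range is limited). The gripper opens to 85 mm and grips with 20 to 120 N. Pads are 22 mm wide; open, the fingers measure 114 mm over their backs; the gripper's body (76 mm by 85 mm) begins 54 mm behind the grasp point. The pads swing forward as they close: fully open they stand 13 mm farther back than shut.
Start: joints at [0.995, 0.053, 1.613, -0, 1.476, -0.119], TCP at [0.276, 0.561, 0.231] pointing down, gripper open.
Joint ranges: [-3.01, 3.01], [-1.01, 2.22], [0.06, 2.58], [-1.02, 4.17], [0.09, 2.62], [-3.14, 3.14]. Speed limits (rad/s): [2.57, 2.57, 3.14, 3.14, 3.14, 3.14].

INTERFACE

Orientations are given as a unit quaternion [w, x, y, z].
In Python, from plant import manip gives the robot as it stands.
- The arm moves only by the shell command python3 -m handwheel 'ROWS' [OPENING]. ROWS is JSON, a list of rows, each an object of numbers: "dx", "dy", "dz": the shift along the tool's x, y, z in m; "ax", "ay", "az": the turn, a rotation vector about the tool's x, y, z in rad. In form: [{"dx": .., "dy": .., "dz": .., "ax": .., "ay": .., "az": ..}, ...]. A call has 1 to 5 rows; each row is the pose to reach, as a shift and turn from the pose commanded when the call began, along the tool's axes at that moment; what a row does not reach only later rows make up. A row lasts 1/8 s, in which the tool goes at most 62.5 mm and 10.7 degrees, less where a joint would pass 70% of its speed; a pose out of reach is approached as far as the arm can. A call with a gripper value outside its range is refused whole. OPENING is the closure in counts, from 0 (fully open) to 255 (shut), set as the call begins (- or left out, the last holds). The fingers move at their own pace and stop on an object; the grip force is fixed at half the most. Time passes only in rows, so rows that repeat a pose let the fingers close. It gives the time, the measured TCP pose, the force and the opening at its end, in the units of the state.
- manip.state(): the state, without advancing time (a new reading comes with each control period).
- manip.grab_frame(name): name is "scene" or "top" or "wrist"; returns a dict with "image" (420x560x3 uint8, blue, green, red), "z_map" (420x560 float32, m along the optical axis (not along the pixel's ray), 0 where there is no reading), "K" (3x3 intrinsics, pixels), "xyz" and "rotation" of the camera in the world. Camera axes: x right, y up, looking along -z (the intrinsics and any distortion apply to the point x, -y, -z); pixel columns grow to the right and rows downward; lengths in m; the calibration is good to about 2 mm. A picture is of the moment at which its call begins.
- manip.job_done(): hands the job in, once; it reports no verdict.
The state is a dict: "time": time; "joint_pos": joint angles; "joint_vel": joint speeds; "joint_efforts": joint torques, N m; "tool_pos": TCP position; "tool_rot": TCP orientation; "contact_force": force on the tool from outside, world axes, zero at the start; "ft_torque": the same for the moment, N m; "gripper_width": opening from 0.0 (shut) to 1.0 (fully open).
Only numpy, scipy, OpenCV 4.12 (cv2) and the standard library are available. Lean on these libraries where they do the work, as an engineer would, in place of code of your own. Each camera call takes 0.05 s, during which the arm holds its last target.

TASK

Make up two barbecue plates from the stock on the baking sheet. The foil tray gets the seeded pork slider in its large compartment, and the red-lidded sauce cup and the corn muffin in its two small compartments, one in each, whichever way round; the blue plastic tray gets the garden slider with the lettuce in its large compartment and the yellow-lidded cup in either small one. Set each thing down upright and flat on the floor of its compartment, without dropping it, let go of everything, and leave the green-lidded cup, the orange drinks can and the yellow squeeze bottle standing where they are.

Things in the scene. Friction and masses are not known exactly. Their poses are not given: they have to be found in the camera images.
- pork_slider_mid (a point): Small round sandwich with a golden bun top sprinkled with pale sesame seeds and dark meat inside; 60 mm across, 52 mm high, straight sides up to 37 mm, domed above, about 0.09 kg. Upright among other stock on a fixed baking sheet (rim 25 mm high, floor 4 mm above the table). This point: its centre, 26 mm above its underside; z is up.
- garden_slider_mid (a point): Small round sandwich with a plain dark-brown bun top and a frill of green lettuce showing all round; 60 mm across (the frill sticks out 5 mm more and gives way), 52 mm high, straight sides up to 37 mm, domed above, about 0.09 kg. Upright among other stock on a fixed baking sheet (rim 25 mm high, floor 4 mm above the table). This point: its centre, 26 mm above its underside; z is up.
- red_cup_mid (a point): Closed sauce cup, off-white with a red lid; 45 mm across, 44 mm high, about 0.05 kg. Upright among other stock on a fixed baking sheet (rim 25 mm high, floor 4 mm above the table). This point: its centre, 22 mm above its underside; z is up.
- yellow_cup_mid (a point): Closed sauce cup, off-white with a yellow lid; 45 mm across, 44 mm high, about 0.05 kg. Upright among other stock on a fixed baking sheet (rim 25 mm high, floor 4 mm above the table). This point: its centre, 22 mm above its underside; z is up.
- corn_muffin_mid (a point): Corn muffin with a yellow top in a pleated cream paper case; 52 mm across, 47 mm high, about 0.07 kg. Upright among other stock on a fixed baking sheet (rim 25 mm high, floor 4 mm above the table). This point: its centre, 23.5 mm above its underside; z is up.
- green_cup_mid (a point): Closed sauce cup, off-white with a green lid, 45 mm across, 44 mm high, among the stock; belongs to neither plate, leave it. This point: its centre, 22 mm above its underside; z is up.
- foil_tray: Shiny aluminium-foil meal tray, 230 (own x) x 190 mm (own y), walls 18 mm high, floor 4 mm thick, fixed. Origin: centre of its underside; z up. Ridges 8 mm wide, 12 mm above the table, part three compartments (inside sizes): large 214 x 90 mm, centre at x 0, y -42 mm; two small, each 103 (x) x 76 mm (y), centres at x +55.5 and -55.5, y +49 mm.
- blue_tray: Blue plastic meal tray, 230 (own x) x 190 mm (own y), walls 18 mm high, floor 4 mm thick, fixed. Origin: centre of its underside; z up. Ridges 8 mm wide, 12 mm above the table, part three compartments (inside sizes): large 214 x 90 mm, centre at x 0, y -42 mm; two small, each 103 (x) x 76 mm (y), centres at x +55.5 and -55.5, y +49 mm.
- drink_can_mid (a point): Orange drinks can with a silver band, 66 mm across, 122 mm high, standing on the table beyond one tray; leave it. This point: its centre, 61 mm above its underside.
- squeeze_bottle_mid (a point): Yellow squeeze bottle with a pointed nozzle, 60 mm across, 192 mm high, standing on the table beyond the other tray; leave it. This point: its centre, 96 mm above its underside.
There are look-alikes about, which are no part of the job. What is shaped like the part that bears garden_slider_mid but pink is not meant.

How it is judged:
At the end, for the whole second after the job is handed in: Pork slider, red cup and muffin in the foil tray, garden slider and yellow cup in the blue tray; sliders in the large compartments, the rest one to a small one; each wholly inside its compartment, flat on its floor (within 4 mm, tilt under 0.15 rad), at rest (under 0.02 m/s) (x of pork_slider_mid in the frame of foil_tray between -0.078 and 0.078 m and y of pork_slider_mid in the frame of foil_tray between -0.0585 and -0.0255 m and z of pork_slider_mid in the frame of foil_tray between 0.026 and 0.034 m and x of garden_slider_mid in the frame of blue_tray between -0.078 and 0.078 m and y of garden_slider_mid in the frame of blue_tray between -0.0585 and -0.0255 m and z of garden_slider_mid in the frame of blue_tray between 0.026 and 0.034 m and (((x of red_cup_mid in the frame of foil_tray between 0.025 and 0.086 m and y of red_cup_mid in the frame of foil_tray between 0.032 and 0.066 m and z of red_cup_mid in the frame of foil_tray between 0.022 and 0.03 m) and (x of corn_muffin_mid in the frame of foil_tray between -0.0825 and -0.0285 m and y of corn_muffin_mid in the frame of foil_tray between 0.0355 and 0.0625 m and z of corn_muffin_mid in the frame of foil_tray between 0.0235 and 0.0315 m)) or ((x of red_cup_mid in the frame of foil_tray between -0.086 and -0.025 m and y of red_cup_mid in the frame of foil_tray between 0.032 and 0.066 m and z of red_cup_mid in the frame of foil_tray between 0.022 and 0.03 m) and (x of corn_muffin_mid in the frame of foil_tray between 0.0285 and 0.0825 m and y of corn_muffin_mid in the frame of foil_tray between 0.0355 and 0.0625 m and z of corn_muffin_mid in the frame of foil_tray between 0.0235 and 0.0315 m))) and ((x of yellow_cup_mid in the frame of blue_tray between 0.025 and 0.086 m and y of yellow_cup_mid in the frame of blue_tray between 0.032 and 0.066 m and z of yellow_cup_mid in the frame of blue_tray between 0.022 and 0.03 m) or (x of yellow_cup_mid in the frame of blue_tray between -0.086 and -0.025 m and y of yellow_cup_mid in the frame of blue_tray between 0.032 and 0.066 m and z of yellow_cup_mid in the frame of blue_tray between 0.022 and 0.03 m)) and angle between each of pork_slider_mid, garden_slider_mid, red_cup_mid, yellow_cup_mid, corn_muffin_mid's own z axis and vertical below 0.15 rad and linear speed of each of pork_slider, garden_slider, red_cup, yellow_cup, corn_muffin below 0.02 m/s); the robot touches nothing.
It fails at once if the green-lidded cup is moved more than 30 mm or knocked over (distance of green_cup_mid from where it was at the start of the episode above 0.03 m or angle between green_cup_mid's own z axis and vertical above 0.5 rad).
It fails at once if the drinks can is moved more than 30 mm or knocked over (distance of drink_can_mid from where it was at the start of the episode above 0.03 m or angle between drink_can_mid's own z axis and vertical above 0.5 rad).
It fails at once if the squeeze bottle is moved more than 30 mm or knocked over (distance of squeeze_bottle_mid from where it was at the start of the episode above 0.03 m or angle between squeeze_bottle_mid's own z axis and vertical above 0.5 rad).
It fails at once if a thing for the plates is dropped (out of the fingers it falls at over 0.8 m/s, as from more than about 33 mm) ((linear speed of pork_slider above 0.8 m/s and contact force between the fingers and pork_slider below 0.05 N) or (linear speed of garden_slider above 0.8 m/s and contact force between the fingers and garden_slider below 0.05 N) or (linear speed of red_cup above 0.8 m/s and contact force between the fingers and red_cup below 0.05 N) or (linear speed of yellow_cup above 0.8 m/s and contact force between the fingers and yellow_cup below 0.05 N) or (linear speed of corn_muffin above 0.8 m/s and contact force between the fingers and corn_muffin below 0.05 N)).
It also fails if it takes over 128 s, if anything falls off the work surface, if the arm or the gripper's body presses on something with over 40 N, if the wrist force passes 120 N, or if a joint passes its speed limit or range.

## Working session

There is one attempt and no reset: what is moved stays moved. The work goes in short steps, Python scripts to look and compute and a shell command to move; the robot and the scene stay as the last step left them, time stands still between calls to the robot, and variables do not carry over. Pictures are saved under pics/ and viewed, and the job is handed in when it is done.

```bash
mkdir -p pics; ls; python3 - <<'E'
from plant import manip
import cv2
print(manip.state())
for n in ("scene","top","wrist"):
    f=manip.grab_frame(n); cv2.imwrite(f"pics/{n}0.png",f["image"]); print(n,f["K"],f["xyz"],f["rotation"])
E
```

```text
pics
{'time': 0.0, 'joint_pos': array([ 9.94998605e-01,  5.33727248e-02,  1.61428455e+00, -2.87671389e-05,
        1.47598706e+00, -1.18990818e-01]), 'joint_vel': array([-4.78523787e-04,  1.78617810e-03,  4.83330809e-06, -2.23326268e-04,
        2.15059104e-04, -6.78332147e-04]), 'joint_efforts': array([-3.35508130e-04, -3.93697643e+01, -3.70170343e+01, -1.83739094e-04,
        6.97254945e-03, -1.14392984e-05]), 'tool_pos': array([0.27534157, 0.56039435, 0.23005882]), 'tool_rot': array([ 4.48058670e-04,  8.48846476e-01,  5.28638447e-01, -9.22929212e-04]), 'contact_force': array([ 0.58950165, -0.23118604, -0.67422437]), 'ft_torque': array([ 0.00266597, -0.03467857, -0.0246023 ]), 'gripper_width': 1.0007151442424784}
scene [[477.82812549   0.         272.48948464]
 [  0.         477.82812549 213.4731565 ]
 [  0.           0.           1.        ]] [1.53058789 0.25242732 0.81824568] [0.57084865 0.30064912 0.35507717 0.6765073 ]
top [[425.63035839   0.         285.17785948]
 [  0.         425.63035839 207.73140765]
 [  0.           0.           1.        ]] [0.35467142 0.04398304 1.40588749] [ 0.71608317  0.03587789 -0.0326057  -0.69632933]
wrist [[351.57557615   0.         280.42485555]
 [  0.         351.57557615 212.31206745]
 [  0.           0.           1.        ]] [0.21217303 0.59027269 0.37231746] [ 0.84045843 -0.11859593 -0.07378798  0.52356467]
```

View pics/top0.png

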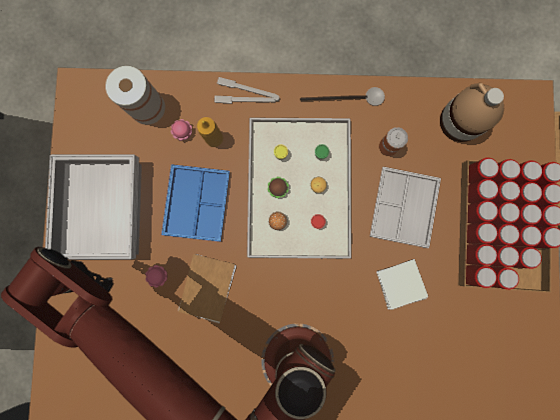

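View pics/scene0.png

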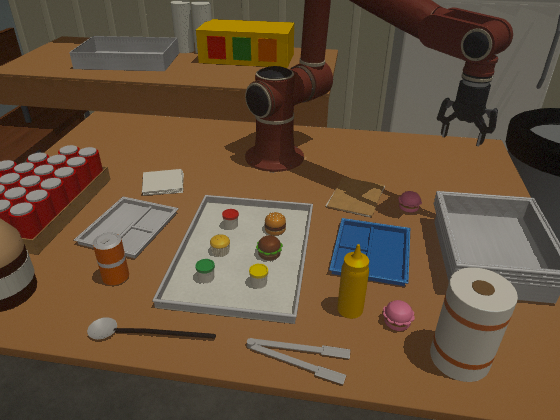

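View pics/wrist0.png

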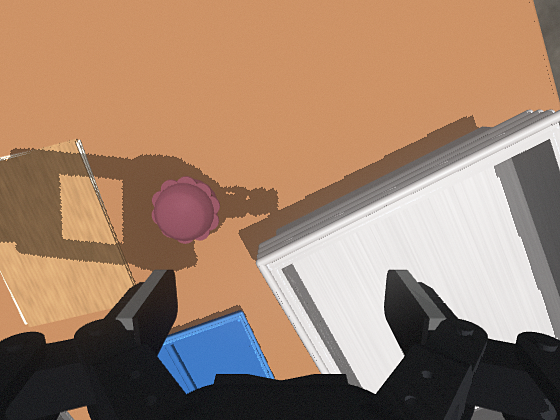

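The top picture shows the sheet with yellow cup (281,152), green cup (322,152), garden slider (278,187), muffin (319,185), pork slider (277,221) and red cup (318,221). The blue tray is at about (196,203), the foil tray at (405,207), the can at (395,140) and the bottle at (207,127).

```bash
cat > h.py <<'E'
from plant import manip
import numpy as np, cv2
from scipy.spatial.transform import Rotation as R
def quat(q): return R.from_quat([q[1],q[2],q[3],q[0]])
def cloud(f):
    z=f["z_map"]; K=f["K"]; v,u=np.mgrid[0:z.shape[0],0:z.shape[1]]
    P=np.stack([(u-K[0,2])/K[0,0]*z,-(v-K[1,2])/K[1,1]*z,-z],-1)
    W=P@quat(f["rotation"]).as_matrix().T+np.array(f["xyz"]); W[z==0]=np.nan
    return W
E
python3 - <<'E'
from h import *
f=manip.grab_frame("top"); W=cloud(f); np.save("top0.npy",W); im=f["image"]; cv2.imwrite("pics/t1.png",im)
np.set_printoptions(precision=4,suppress=True)
print("table",np.nanmedian(W[330:340,370:380,2]), "sheet",np.nanmedian(W[165:175,295:305,2]))
for n,(u,v) in dict(yellow=(281,152),green=(322,152),garden=(278,187),muffin=(319,185),pork=(277,221),red=(318,221),can=(397,137),bottle=(207,127)).items():
    w=W[v-14:v+15,u-14:v*0+u+15].reshape(-1,3); c=W[v,u]
    zt=np.nanpercentile(w[:,2],98)
    for lo in (0.02,zt-0.012):
        m=w[w[:,2]>lo]
        (cx,cy),r=cv2.minEnclosingCircle(m[:,:2].astype(np.float32))
        print(n,"top",round(zt,4),"n",len(m),"circ",np.round([cx,cy,r*2],4),"mean",m[:,:2].mean(0))
# trays: points
hsv=cv2.cvtColor(im,cv2.COLOR_BGR2HSV)
m=(hsv[...,0]>95)&(hsv[...,0]<125)&(hsv[...,1]>120); m[:150]=0;m[250:]=0;m[:,:155]=0;m[:,240:]=0
mm=m&(W[...,2]>0.0145)&(W[...,2]<0.03)
print("blue",mm.sum(),cv2.minAreaRect(W[mm][:,:2].astype(np.float32)))
m=np.zeros_like(m); m[160:253,365:445]=1
mm=m&(W[...,2]>0.0145)&(W[...,2]<0.03)
print("foil",mm.sum(),cv2.minAreaRect(W[mm][:,:2].astype(np.float32)))
c=cv2.resize(im[140:270,150:450],None,fx=2.6,fy=2.6,interpolation=cv2.INTER_CUBIC); cv2.imwrite("pics/t1c.png",c)
E
```

```text
table -0.0006934213041738246 sheet 0.0037035533789204766
yellow top 0.0509 n 167 circ [0.6712 0.072  0.0486] mean [0.6708 0.0719]
yellow top 0.0509 n 164 circ [0.6712 0.072  0.0486] mean [0.6711 0.0719]
green top 0.0503 n 171 circ [ 0.6757 -0.0621  0.0472] mean [ 0.6754 -0.0614]
green top 0.0503 n 167 circ [ 0.6757 -0.0621  0.0472] mean [ 0.6756 -0.0614]
garden top 0.0579 n 339 circ [0.5558 0.0774 0.0708] mean [0.5541 0.0775]
garden top 0.0579 n 198 circ [0.5559 0.0772 0.055 ] mean [0.5555 0.0777]
muffin top 0.0525 n 208 circ [ 0.5672 -0.0532  0.0535] mean [ 0.5656 -0.0531]
muffin top 0.0525 n 188 circ [ 0.5668 -0.0526  0.0522] mean [ 0.5665 -0.0534]
pork top 0.0575 n 265 circ [0.4468 0.0755 0.0602] mean [0.4452 0.075 ]
pork top 0.0575 n 200 circ [0.4456 0.0755 0.0555] mean [0.4467 0.0757]
red top 0.0496 n 172 circ [ 0.4475 -0.054   0.0466] mean [ 0.4474 -0.0538]
red top 0.0496 n 172 circ [ 0.4475 -0.054   0.0466] mean [ 0.4474 -0.0538]
can top 0.1255 n 494 circ [ 0.7081 -0.2884  0.0689] mean [ 0.7025 -0.282 ]
can top 0.1255 n 350 circ [ 0.7081 -0.2884  0.0689] mean [ 0.7078 -0.2868]
bottle top 0.1726 n 456 circ [0.719  0.2974 0.0601] mean [0.7113 0.2908]
bottle top 0.1726 n 50 circ [0.7153 0.3005 0.0363] mean [0.7168 0.2969]
blue 533 ((0.49927985668182373, 0.3471437394618988), (0.1935698688030243, 0.23313039541244507), 85.17667388916016)
foil 780 ((0.5048776268959045, -0.34125426411628723), (0.19648315012454987, 0.2357672154903412), 80.1925048828125)
```

View pics/t1c.png

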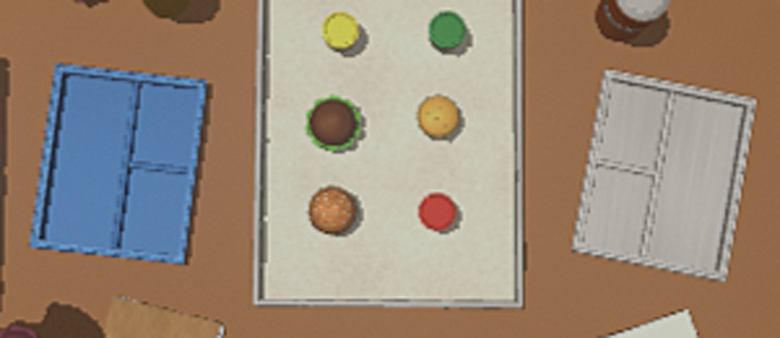

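```bash
cat >> h.py <<'E'
T=dict(pork=(.4456,.0755),garden=(.5558,.0774),red=(.4475,-.054),muffin=(.5668,-.0530),yellow=(.6712,.072),
 Blarge=(.5028,.3889),Bnear=(.4399,.3030),Flarge=(.4978,-.3827),Ffar=(.5679,-.3024),Fnear=(.4585,-.2836))
def go(xyz,th=-.131):
    s=manip.state(); r=quat(s["tool_rot"]); p=s["tool_pos"]
    M=np.array([[np.cos(th),np.sin(th),0],[np.sin(th),-np.cos(th),0],[0,0,-1]])
    print("t",round(s["time"],2),"p",np.round(p,4),"w",round(s["gripper_width"],3),"F",np.round(s["contact_force"],1))
    print(" d",np.round(r.inv().apply(np.array(xyz)-p),4),"a",np.round((r.inv()*R.from_matrix(M)).as_rotvec(),4))
E
python3 -c "
from h import *
go((*T['pork'],.13))"
```

```text
t 0.2 p [0.2755 0.5606 0.2305] w 0.999 F [-0.7 -1.1 -0.1]
 d [-0.3602  0.3667  0.1009] a [7.000e-04 1.200e-03 1.245e+00]
```

```bash
python3 -m handwheel '[{"dx":-0.04,"dy":0.04,"dz":0,"az":0.15},{"dx":-0.08,"dy":0.08,"dz":0,"az":0.3},{"dx":-0.12,"dy":0.12,"dz":0.02,"az":0.48},{"dx":-0.16,"dy":0.16,"dz":0.03,"az":0.66},{"dx":-0.2,"dy":0.2,"dz":0.04,"az":0.82}]' 0; python3 -c "
from h import *
go((*T['pork'],.13))"
```

```text
t 0.2 p [0.2755 0.5606 0.2305] w 0.999 F [-0.7 -1.1 -0.1]
 d [-0.3602  0.3667  0.1009] a [7.000e-04 1.200e-03 1.245e+00]invalid input at $[0]: expected keys dx, dy, dz, ax, ay, az
```

```bash
python3 -m handwheel '[{"dx":-0.04,"dy":0.04,"dz":0,"ax":0,"ay":0,"az":0.15},{"dx":-0.08,"dy":0.08,"dz":0,"ax":0,"ay":0,"az":0.3},{"dx":-0.12,"dy":0.12,"dz":0.02,"ax":0,"ay":0,"az":0.48},{"dx":-0.16,"dy":0.16,"dz":0.03,"ax":0,"ay":0,"az":0.66},{"dx":-0.2,"dy":0.2,"dz":0.04,"ax":0,"ay":0,"az":0.82}]' 0; python3 -c "
from h import *
go((*T['pork'],.13))"
```

```text
time: 0.82
tool_pos: [0.367, 0.2914, 0.1908]
tool_rot: [0.0, 0.99, 0.144, 0.0]
contact_force: [0.8, 0.2, 0.4]
gripper_width: 1.002
t 0.82 p [0.367  0.2914 0.1908] w 1.002 F [0.8 0.2 0.4]
 d [0.0137 0.2294 0.0608] a [ 1.000e-04 -2.000e-04  4.201e-01]
```

Tracking is prompt. I'll finish the approach to above the pork slider.

```bash
python3 -m handwheel '[{"dx":0.003,"dy":0.05,"dz":0.015,"ax":0,"ay":0,"az":0.14},{"dx":0.006,"dy":0.1,"dz":0.03,"ax":0,"ay":0,"az":0.28},{"dx":0.01,"dy":0.155,"dz":0.045,"ax":0,"ay":0,"az":0.42},{"dx":0.0137,"dy":0.205,"dz":0.055,"ax":0,"ay":0,"az":0.42},{"dx":0.0137,"dy":0.2294,"dz":0.0608,"ax":0,"ay":0,"az":0.42}]' 0; python3 - <<'E'
from h import *
go((*T['pork'],.01))
f=manip.grab_frame("wrist"); W=cloud(f); cv2.imwrite("pics/w1.png",f["image"]); np.save("w1.npy",W)
w=W.reshape(-1,3)
for n in("pork","garden"):
    m=w[(np.hypot(w[:,0]-T[n][0],w[:,1]-T[n][1])<.05)&(w[:,2]>.03)&(w[:,2]<.07)]
    print(n,len(m),np.nanpercentile(m[:,2],99),cv2.minEnclosingCircle(m[:,:2].astype(np.float32)))
E
```

```text
time: 1.45
tool_pos: [0.4467, 0.0754, 0.1299]
tool_rot: [0.0, 0.998, -0.064, -0.0]
contact_force: [-0.1, 0.2, 0.2]
gripper_width: 1.0
t 1.45 p [0.4467 0.0754 0.1299] w 1.0 F [-0.1  0.2  0.2]
 d [-0.0011  0.      0.1199] a [0.0003 0.0006 0.0023]
pork 5502 0.056210899399914985 ((0.44491273164749146, 0.07561317086219788), 0.029414303600788116)
garden 7420 0.056018297150661735 ((0.5544845461845398, 0.07756490260362625), 0.03576621040701866)
```

View pics/w1.png

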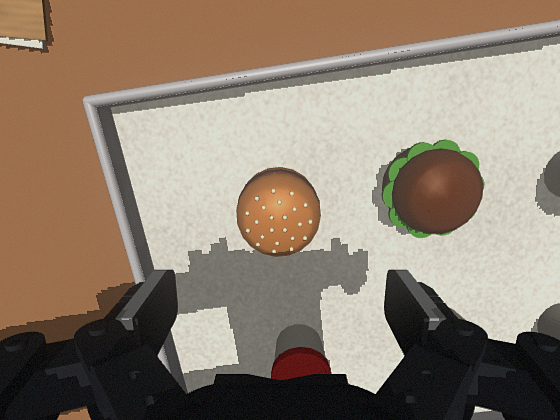

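The wrist view shows the seeded pork slider at (278,212), in line with the jaws, and the garden slider at (437,190). The wrist and top camera positions agree to within 1.5 mm. Next I descend and grip.

```bash
python3 -m handwheel '[{"dx":-0.0015,"dy":0,"dz":0.05,"ax":0,"ay":0,"az":0},{"dx":-0.0015,"dy":0,"dz":0.09,"ax":0,"ay":0,"az":0},{"dx":-0.0015,"dy":0,"dz":0.11,"ax":0,"ay":0,"az":0},{"dx":-0.0015,"dy":0,"dz":0.12,"ax":0,"ay":0,"az":0},{"dx":-0.0015,"dy":0,"dz":0.12,"ax":0,"ay":0,"az":0}]' 0; python3 -m handwheel '[{"dx":0,"dy":0,"dz":0,"ax":0,"ay":0,"az":0},{"dx":0,"dy":0,"dz":0,"ax":0,"ay":0,"az":0},{"dx":0,"dy":0,"dz":0,"ax":0,"ay":0,"az":0},{"dx":0,"dy":0,"dz":0,"ax":0,"ay":0,"az":0},{"dx":0,"dy":0,"dz":0,"ax":0,"ay":0,"az":0}]' 255
```

```text
time: 2.12
tool_pos: [0.4448, 0.078, 0.0103]
tool_rot: [0.0, 0.998, -0.063, -0.0]
contact_force: [0.0, 0.3, 0.0]
gripper_width: 0.999
time: 2.75
tool_pos: [0.4467, 0.0778, 0.0122]
tool_rot: [-0.0, 0.998, -0.063, 0.002]
contact_force: [0.2, -0.0, 6.3]
gripper_width: 0.681
```

```bash
python3 -m handwheel '[{"dx":0,"dy":0,"dz":-0.005,"ax":0,"ay":0,"az":0},{"dx":0,"dy":0,"dz":-0.02,"ax":0,"ay":0,"az":0},{"dx":0,"dy":0,"dz":-0.06,"ax":0,"ay":0,"az":0},{"dx":0,"dy":0,"dz":-0.1,"ax":0,"ay":0,"az":0},{"dx":0,"dy":0,"dz":-0.12,"ax":0,"ay":0,"az":0}]' 255; python3 - <<'E'
from h import *
go((*T['Flarge'],.13))
f=manip.grab_frame("wrist"); cv2.imwrite("pics/w2.png",f["image"])
f=manip.grab_frame("scene"); cv2.imwrite("pics/s2.png",f["image"])
E
```

```text
time: 3.38
tool_pos: [0.4462, 0.0778, 0.134]
tool_rot: [-0.0, 0.998, -0.063, 0.002]
contact_force: [0.6, -0.2, 0.2]
gripper_width: 0.68
t 3.38 p [0.4462 0.0778 0.134 ] w 0.68 F [ 0.6 -0.2  0.2]
 d [0.109  0.4504 0.0042] a [-0.0006 -0.0045  0.005 ]
```

View pics/w2.png

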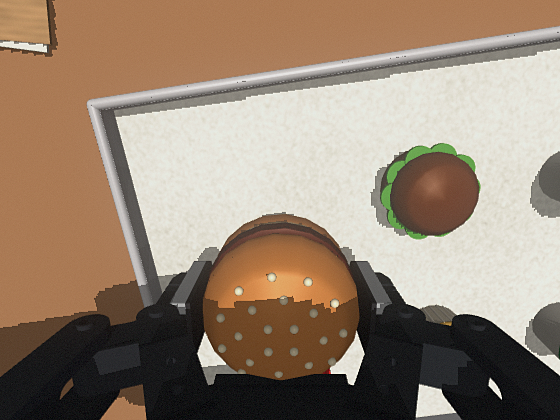

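View pics/s2.png

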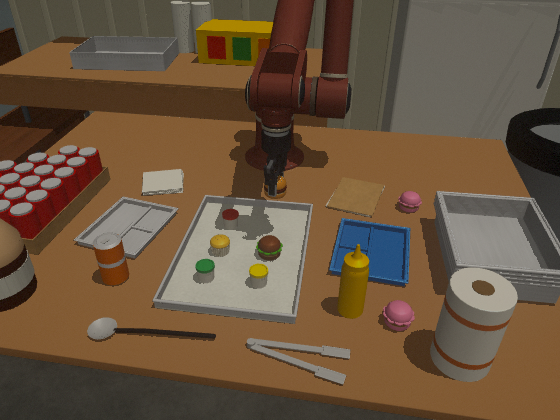

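The slider is held, seen between the fingers at (280,290) and nothing else has moved. Now I carry it to the large compartment of the foil tray.

```bash
python3 -m handwheel '[{"dx":0.007,"dy":0.03,"dz":0,"ax":0,"ay":0,"az":0},{"dx":0.019,"dy":0.08,"dz":0,"ax":0,"ay":0,"az":0},{"dx":0.031,"dy":0.13,"dz":0,"ax":0,"ay":0,"az":0},{"dx":0.044,"dy":0.18,"dz":0,"ax":0,"ay":0,"az":0},{"dx":0.056,"dy":0.23,"dz":0,"ax":0,"ay":0,"az":0}]' 255; python3 -m handwheel '[{"dx":0.012,"dy":0.05,"dz":0,"ax":0,"ay":0,"az":0},{"dx":0.024,"dy":0.1,"dz":0,"ax":0,"ay":0,"az":0},{"dx":0.036,"dy":0.15,"dz":0,"ax":0,"ay":0,"az":0},{"dx":0.047,"dy":0.195,"dz":0,"ax":0,"ay":0,"az":0},{"dx":0.053,"dy":0.22,"dz":0,"ax":0,"ay":0,"az":0}]' 255;  python3 - <<'E'
from h import *
go((*T['Flarge'],.012))
f=manip.grab_frame("wrist"); cv2.imwrite("pics/w3.png",f["image"])
E
```

```text
time: 4.1
tool_pos: [0.4709, -0.1587, 0.1293]
tool_rot: [-0.0, 0.998, -0.063, -0.001]
contact_force: [-0.3, 0.9, -0.2]
gripper_width: 0.689
time: 4.72
tool_pos: [0.4958, -0.384, 0.1289]
tool_rot: [-0.001, 0.998, -0.064, -0.001]
contact_force: [0.7, 0.1, -0.5]
gripper_width: 0.684
t 4.72 p [ 0.4958 -0.384   0.1289] w 0.684 F [ 0.7  0.1 -0.5]
 d [ 0.0021 -0.0014  0.1169] a [-0.0012  0.0019  0.0033]
```

View pics/w3.png

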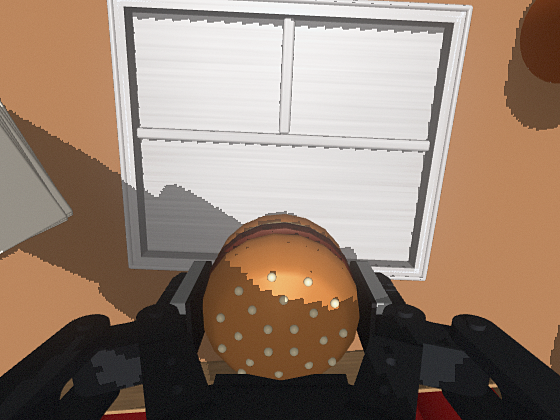

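The tray lies below with its large compartment nearest the slider (ridge at row ~138, outer wall row ~265). I'll check its pose from this closer view before lowering.

```bash
python3 - <<'E'
from h import *
f=manip.grab_frame("wrist"); W=cloud(f); w=W.reshape(-1,3)
m=w[(w[:,2]>.0145)&(w[:,2]<.024)&(w[:,0]>.35)&(w[:,0]<.66)&(w[:,1]<-.21)&(w[:,1]>-.48)]
print(len(m),cv2.minAreaRect(m[:,:2].astype(np.float32)))
for u,v in((210,138),(360,143),(285,80),(280,205),(180,268),(400,276)):
    print((u,v),np.round(W[v,u],4))
E
```

```text
14118 ((0.5029855370521545, -0.34196406602859497), (0.19581368565559387, 0.23568129539489746), 80.18429565429688)
(210, 138) [ 0.4512 -0.3299  0.0094]
(360, 143) [ 0.5593 -0.3474  0.0107]
(285, 80) [ 0.5104 -0.2977  0.0121]
(280, 205) [ 0.4951 -0.3884  0.0027]
(180, 268) [ 0.4042 -0.4332 -0.0012]
(400, 276) [ 0.5824 -0.4544  0.0175]
```

```bash
python3 -m handwheel '[{"dx":0.001,"dy":-0.002,"dz":0.04,"ax":0,"ay":0,"az":0},{"dx":0.001,"dy":-0.003,"dz":0.08,"ax":0,"ay":0,"az":0},{"dx":0.001,"dy":-0.003,"dz":0.105,"ax":0,"ay":0,"az":0},{"dx":0.001,"dy":-0.003,"dz":0.112,"ax":0,"ay":0,"az":0},{"dx":0.001,"dy":-0.003,"dz":0.112,"ax":0,"ay":0,"az":0}]' 255
```

```text
time: 5.45
tool_pos: [0.4978, -0.3787, 0.0183]
tool_rot: [-0.0, 0.998, -0.063, -0.0]
contact_force: [-0.2, 0.5, 0.1]
gripper_width: 0.685
```

```bash
python3 -m handwheel '[{"dx":0,"dy":0,"dz":0.003,"ax":0,"ay":0,"az":0},{"dx":0,"dy":0,"dz":0.005,"ax":0,"ay":0,"az":0},{"dx":0,"dy":0,"dz":0.006,"ax":0,"ay":0,"az":0},{"dx":0,"dy":0,"dz":0.006,"ax":0,"ay":0,"az":0}]' 255; python3 - <<'E'
from h import *
f=manip.grab_frame("scene"); cv2.imwrite("pics/s4.png",cv2.resize(f["image"][170:310,50:260],None,fx=3.5,fy=3.5,interpolation=cv2.INTER_CUBIC))
E
```

```text
time: 5.95
tool_pos: [0.498, -0.3795, 0.0126]
tool_rot: [0.0, 0.998, -0.063, 0.0]
contact_force: [0.3, 0.3, -0.3]
gripper_width: 0.683
```

View pics/s4.png

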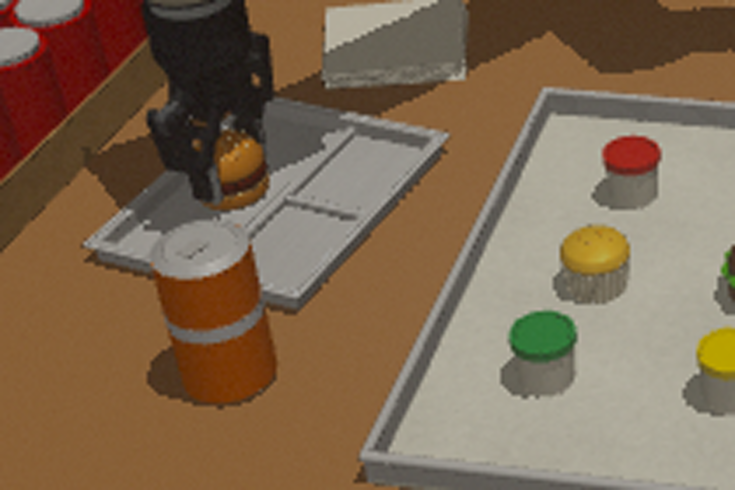

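The slider is in the large compartment with no contact force yet. I'll ease it down until it touches.

```bash
python3 -m handwheel '[{"dx":0,"dy":0,"dz":0.001,"ax":0,"ay":0,"az":0},{"dx":0,"dy":0,"dz":0.002,"ax":0,"ay":0,"az":0},{"dx":0,"dy":0,"dz":0.002,"ax":0,"ay":0,"az":0}]' 255
```

```text
time: 6.38
tool_pos: [0.4982, -0.3798, 0.0123]
tool_rot: [0.0, 0.998, -0.063, -0.0]
contact_force: [-4.8, 3.9, 8.9]
gripper_width: 0.683
```

```bash
python3 -m handwheel '[{"dx":0,"dy":0,"dz":0,"ax":0,"ay":0,"az":0},{"dx":0,"dy":0,"dz":0,"ax":0,"ay":0,"az":0},{"dx":0,"dy":0,"dz":0,"ax":0,"ay":0,"az":0},{"dx":0,"dy":0,"dz":0,"ax":0,"ay":0,"az":0}]' 0;  python3 -m handwheel '[{"dx":0,"dy":0,"dz":-0.02,"ax":0,"ay":0,"az":0},{"dx":0,"dy":0,"dz":-0.06,"ax":0,"ay":0,"az":0},{"dx":0,"dy":0,"dz":-0.1,"ax":0,"ay":0,"az":0},{"dx":0,"dy":0,"dz":-0.12,"ax":0,"ay":0,"az":0},{"dx":0,"dy":0,"dz":-0.12,"ax":0,"ay":0,"az":0}]' 0
cat >> h.py <<'E'
def inspect(n, xy, name):
    f=manip.grab_frame("wrist"); W=cloud(f); cv2.imwrite(f"pics/{name}.png",f["image"]); w=W.reshape(-1,3)
    m=w[(np.hypot(w[:,0]-xy[0],w[:,1]-xy[1])<.045)&(w[:,2]>.035)&(w[:,2]<.075)]
    print(n,len(m),"top",np.round(np.nanpercentile(m[:,2],99),4),cv2.minEnclosingCircle(m[:,:2].astype(np.float32)))
E
python3 - <<'E'
from h import *
inspect('pork',T['Flarge'],'w5')
go((*T['red'],.13))
E
```

```text
time: 6.88
tool_pos: [0.4979, -0.3794, 0.0103]
tool_rot: [-0.0, 0.998, -0.063, -0.0]
contact_force: [-0.6, 0.1, 0.2]
gripper_width: 0.998
time: 7.5
tool_pos: [0.499, -0.3804, 0.1331]
tool_rot: [0.001, 0.998, -0.063, 0.002]
contact_force: [-0.2, -0.4, 0.2]
gripper_width: 0.999
pork 5312 top 0.0562 ((0.49783435463905334, -0.3824152648448944), 0.02951788529753685)
t 7.55 p [ 0.498  -0.3795  0.1308] w 1.001 F [ 0.1  0.2 -0.9]
 d [-0.091  -0.3166  0.0006] a [ 0.0004 -0.0005  0.005 ]
```

View pics/w5.png

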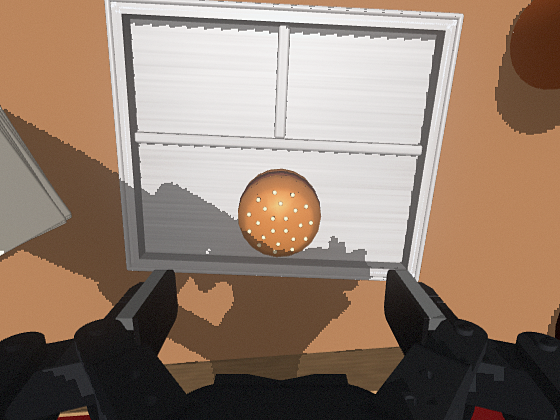

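The pork slider at (279,212) stands upright and central in the large compartment, at the expected height of 56 mm. Now the red cup.

```bash
python3 -m handwheel '[{"dx":-0.014,"dy":-0.05,"dz":0,"ax":0,"ay":0,"az":0},{"dx":-0.031,"dy":-0.108,"dz":0,"ax":0,"ay":0,"az":0},{"dx":-0.048,"dy":-0.166,"dz":0,"ax":0,"ay":0,"az":0},{"dx":-0.065,"dy":-0.224,"dz":0,"ax":0,"ay":0,"az":0},{"dx":-0.08,"dy":-0.277,"dz":0,"ax":0,"ay":0,"az":0}]' 0; python3 -m handwheel '[{"dx":-0.008,"dy":-0.028,"dz":0,"ax":0,"ay":0,"az":0},{"dx":-0.011,"dy":-0.0396,"dz":0,"ax":0,"ay":0,"az":0},{"dx":-0.011,"dy":-0.0396,"dz":0,"ax":0,"ay":0,"az":0}]' 0;  python3 - <<'E'
from h import *
inspect('red',T['red'],'w6')
inspect('muffin',T['muffin'],'w6')
go((*T['red'],.01))
E
```

```text
time: 8.18
tool_pos: [0.4513, -0.0923, 0.1279]
tool_rot: [-0.001, 0.998, -0.063, -0.002]
contact_force: [0.6, -0.4, 0.2]
gripper_width: 1.0
time: 8.55
tool_pos: [0.4469, -0.0538, 0.1294]
tool_rot: [-0.0, 0.998, -0.063, -0.001]
contact_force: [0.3, -1.0, 0.6]
gripper_width: 1.004
red 3743 top 0.0483 ((0.446002721786499, -0.0544310063123703), 0.0236883033066988)
muffin 4775 top 0.0511 ((0.5652554035186768, -0.05378219112753868), 0.02681904286146164)
t 8.65 p [ 0.4475 -0.0547  0.13  ] w 0.998 F [-0.1 -0.9 -0.2]
 d [ 0.     -0.0008  0.12  ] a [0.0003 0.0009 0.0042]
```

View pics/w6.png

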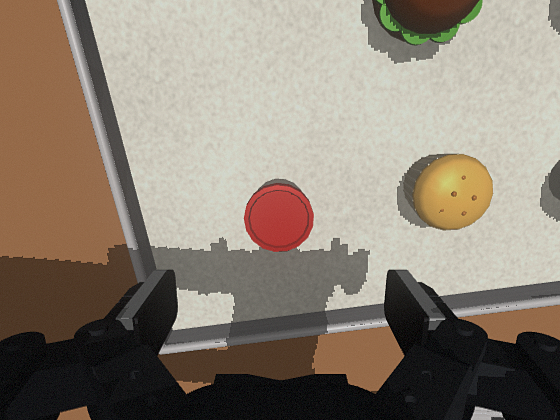

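The red cup at (279,217) is in line with the jaws. I descend and grip.

```bash
python3 -m handwheel '[{"dx":-0.001,"dy":0,"dz":0.05,"ax":0,"ay":0,"az":0},{"dx":-0.001,"dy":0,"dz":0.09,"ax":0,"ay":0,"az":0},{"dx":-0.001,"dy":0,"dz":0.11,"ax":0,"ay":0,"az":0},{"dx":-0.001,"dy":0,"dz":0.118,"ax":0,"ay":0,"az":0},{"dx":-0.001,"dy":0,"dz":0.118,"ax":0,"ay":0,"az":0}]' 0; python3 -m handwheel '[{"dx":0,"dy":0,"dz":0,"ax":0,"ay":0,"az":0},{"dx":0,"dy":0,"dz":0,"ax":0,"ay":0,"az":0},{"dx":0,"dy":0,"dz":0,"ax":0,"ay":0,"az":0},{"dx":0,"dy":0,"dz":0,"ax":0,"ay":0,"az":0},{"dx":0,"dy":0,"dz":0,"ax":0,"ay":0,"az":0}]' 255;  python3 -m handwheel '[{"dx":0,"dy":0,"dz":0,"ax":0,"ay":0,"az":0},{"dx":0,"dy":0,"dz":0,"ax":0,"ay":0,"az":0}]' 255
```

```text
time: 9.28
tool_pos: [0.4466, -0.0545, 0.0125]
tool_rot: [0.0, 0.998, -0.063, -0.0]
contact_force: [0.3, -0.4, -0.2]
gripper_width: 0.997
time: 9.9
tool_pos: [0.4477, -0.0542, 0.0138]
tool_rot: [0.0, 0.998, -0.063, 0.001]
contact_force: [-0.4, -0.3, 6.9]
gripper_width: 0.515
time: 10.15
tool_pos: [0.4477, -0.0541, 0.0138]
tool_rot: [0.0, 0.998, -0.063, 0.001]
contact_force: [0.4, -0.6, 6.7]
gripper_width: 0.515
```

```bash
python3 -m handwheel '[{"dx":0,"dy":0,"dz":-0.005,"ax":0,"ay":0,"az":0},{"dx":0,"dy":0,"dz":-0.02,"ax":0,"ay":0,"az":0},{"dx":0,"dy":0,"dz":-0.06,"ax":0,"ay":0,"az":0},{"dx":0,"dy":0,"dz":-0.1,"ax":0,"ay":0,"az":0},{"dx":0,"dy":0,"dz":-0.11,"ax":0,"ay":0,"az":0}]' 255; python3 - <<'E'
from h import *
go((.4575,-.284,.12))
E
```

```text
time: 10.78
tool_pos: [0.4484, -0.0543, 0.1263]
tool_rot: [0.001, 0.998, -0.063, 0.003]
contact_force: [-0.1, 1.2, -0.8]
gripper_width: 0.513
t 10.78 p [ 0.4484 -0.0543  0.1263] w 0.513 F [-0.1  1.2 -0.8]
 d [0.0378 0.2267 0.0068] a [ 0.001  -0.0064  0.0051]
```

```bash
python3 -m handwheel '[{"dx":0.007,"dy":0.04,"dz":0,"ax":0,"ay":0,"az":0},{"dx":0.016,"dy":0.095,"dz":0,"ax":0,"ay":0,"az":0},{"dx":0.025,"dy":0.15,"dz":0,"ax":0,"ay":0,"az":0},{"dx":0.034,"dy":0.205,"dz":0,"ax":0,"ay":0,"az":0},{"dx":0.038,"dy":0.227,"dz":0,"ax":0,"ay":0,"az":0}]' 255; python3 -m handwheel '[{"dx":0,"dy":0,"dz":0,"ax":0,"ay":0,"az":0}]' 255; python3 - <<'E'
from h import *
go((.4575,-.284,.020))
f=manip.grab_frame("wrist"); cv2.imwrite("pics/w7.png",f["image"])
E
```

```text
time: 11.4
tool_pos: [0.4548, -0.2859, 0.1216]
tool_rot: [-0.0, 0.998, -0.064, -0.001]
contact_force: [0.1, 0.8, -0.8]
gripper_width: 0.514
time: 11.52
tool_pos: [0.4551, -0.2843, 0.1216]
tool_rot: [-0.001, 0.998, -0.064, -0.001]
contact_force: [-0.1, 0.4, -1.1]
gripper_width: 0.512
t 11.53 p [ 0.4551 -0.2843  0.1216] w 0.512 F [-0.1  0.4 -1.1]
 d [ 0.0025 -0.0005  0.1016] a [-0.0013  0.0015  0.003 ]
```

View pics/w7.png

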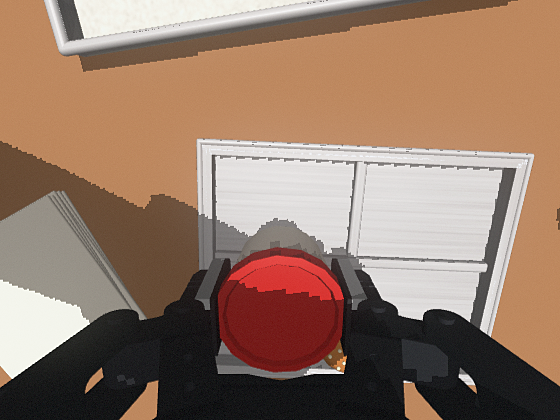

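The red cup is held over the near small compartment, which spans columns 215–355. I lower it.

```bash
python3 -m handwheel '[{"dx":0.002,"dy":0,"dz":0.04,"ax":0,"ay":0,"az":0},{"dx":0.002,"dy":0,"dz":0.08,"ax":0,"ay":0,"az":0},{"dx":0.002,"dy":0,"dz":0.1,"ax":0,"ay":0,"az":0},{"dx":0.002,"dy":0,"dz":0.104,"ax":0,"ay":0,"az":0},{"dx":0.002,"dy":0,"dz":0.104,"ax":0,"ay":0,"az":0}]' 255; python3 -m handwheel '[{"dx":0,"dy":0,"dz":0.002,"ax":0,"ay":0,"az":0},{"dx":0,"dy":0,"dz":0.003,"ax":0,"ay":0,"az":0},{"dx":0,"dy":0,"dz":0.003,"ax":0,"ay":0,"az":0}]' 255
```

```text
time: 12.2
tool_pos: [0.458, -0.2833, 0.019]
tool_rot: [0.0, 0.998, -0.062, 0.0]
contact_force: [0.1, -0.4, -0.5]
gripper_width: 0.511
time: 12.58
tool_pos: [0.4579, -0.2843, 0.016]
tool_rot: [0.0, 0.998, -0.063, 0.0]
contact_force: [0.7, 0.7, -0.8]
gripper_width: 0.514
```

```bash
python3 -m handwheel '[{"dx":0,"dy":0,"dz":0.001,"ax":0,"ay":0,"az":0},{"dx":0,"dy":0,"dz":0.002,"ax":0,"ay":0,"az":0},{"dx":0,"dy":0,"dz":0.003,"ax":0,"ay":0,"az":0},{"dx":0,"dy":0,"dz":0.003,"ax":0,"ay":0,"az":0}]' 255
```

```text
time: 13.08
tool_pos: [0.4577, -0.2842, 0.0138]
tool_rot: [-0.0, 0.998, -0.063, -0.0]
contact_force: [-4.2, 3.4, 9.6]
gripper_width: 0.511
```

```bash
python3 -m handwheel '[{"dx":0,"dy":0,"dz":0,"ax":0,"ay":0,"az":0},{"dx":0,"dy":0,"dz":0,"ax":0,"ay":0,"az":0},{"dx":0,"dy":0,"dz":0,"ax":0,"ay":0,"az":0},{"dx":0,"dy":0,"dz":0,"ax":0,"ay":0,"az":0}]' 69;  python3 -m handwheel '[{"dx":0,"dy":0,"dz":-0.02,"ax":0,"ay":0,"az":0},{"dx":0,"dy":0,"dz":-0.06,"ax":0,"ay":0,"az":0},{"dx":0,"dy":0,"dz":-0.1,"ax":0,"ay":0,"az":0},{"dx":0,"dy":0,"dz":-0.12,"ax":0,"ay":0,"az":0},{"dx":0,"dy":0,"dz":-0.12,"ax":0,"ay":0,"az":0}]' 69
python3 - <<'E'
from h import *
inspect('red',T['Fnear'],'w8')
go((.5655,-.0535,.13))
E
```

```text
time: 13.58
tool_pos: [0.4576, -0.284, 0.0123]
tool_rot: [-0.0, 0.998, -0.063, -0.0]
contact_force: [-0.4, -0.4, -0.2]
gripper_width: 0.729
time: 14.2
tool_pos: [0.4584, -0.2847, 0.1339]
tool_rot: [0.001, 0.998, -0.063, 0.001]
contact_force: [1.0, 0.6, -1.1]
gripper_width: 0.73
red 3625 top 0.0484 ((0.45784005522727966, -0.284962922334671), 0.02373838983476162)
t 14.25 p [ 0.4576 -0.284   0.1321] w 0.731 F [ 0.5 -0.1  0. ]
 d [ 0.0781 -0.2422  0.0021] a [-0.      0.0001  0.005 ]
```

View pics/w8.png

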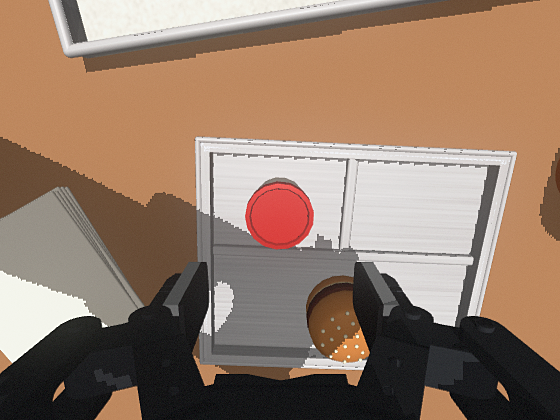

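The red cup stands centred in the near small compartment at (279,217), 48 mm at the lid. Next, the muffin.

```bash
python3 -m handwheel '[{"dx":0.015,"dy":-0.05,"dz":0,"ax":0,"ay":0,"az":0},{"dx":0.033,"dy":-0.105,"dz":0,"ax":0,"ay":0,"az":0},{"dx":0.05,"dy":-0.16,"dz":0,"ax":0,"ay":0,"az":0},{"dx":0.067,"dy":-0.215,"dz":0,"ax":0,"ay":0,"az":0},{"dx":0.078,"dy":-0.242,"dz":0,"ax":0,"ay":0,"az":0}]' 0; python3 -m handwheel '[{"dx":0,"dy":0,"dz":0,"ax":0,"ay":0,"az":0}]' 0; python3 - <<'E'
from h import *
inspect('muffin',T['muffin'],'w9')
go((.5655,-.0535,.011))
E
```

```text
time: 14.88
tool_pos: [0.5645, -0.0508, 0.1295]
tool_rot: [-0.001, 0.998, -0.062, -0.002]
contact_force: [0.1, -0.8, -0.7]
gripper_width: 1.001
time: 15.0
tool_pos: [0.5645, -0.0518, 0.1297]
tool_rot: [-0.0, 0.998, -0.061, -0.002]
contact_force: [-0.9, -0.3, 0.3]
gripper_width: 1.003
muffin 4374 top 0.0509 ((0.5655409097671509, -0.053806740790605545), 0.026739438995718956)
t 15.05 p [ 0.5642 -0.053   0.1299] w 1.001 F [-0.4 -1.   0.1]
 d [0.0019 0.0004 0.1189] a [0.     0.0043 0.0068]
```

View pics/w9.png

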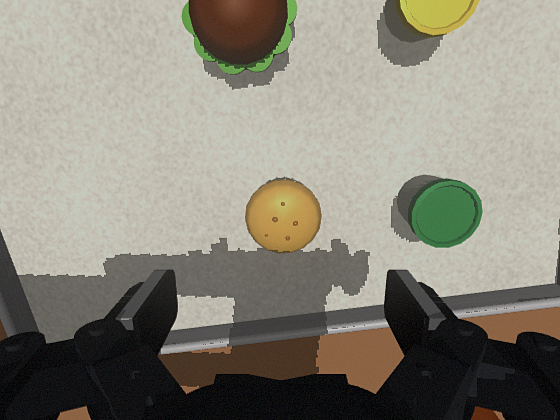

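The muffin at (283,216) is between the jaws, with the green cup at (447,212) clear of the right finger. I descend and grip.

```bash
python3 -m handwheel '[{"dx":0.001,"dy":0,"dz":0.05,"ax":0,"ay":0,"az":0},{"dx":0.001,"dy":0,"dz":0.09,"ax":0,"ay":0,"az":0},{"dx":0.001,"dy":0,"dz":0.11,"ax":0,"ay":0,"az":0},{"dx":0.001,"dy":0,"dz":0.118,"ax":0,"ay":0,"az":0},{"dx":0.001,"dy":0,"dz":0.118,"ax":0,"ay":0,"az":0}]' 0; python3 -m handwheel '[{"dx":0,"dy":0,"dz":0,"ax":0,"ay":0,"az":0},{"dx":0,"dy":0,"dz":0,"ax":0,"ay":0,"az":0},{"dx":0,"dy":0,"dz":0,"ax":0,"ay":0,"az":0},{"dx":0,"dy":0,"dz":0,"ax":0,"ay":0,"az":0},{"dx":0,"dy":0,"dz":0,"ax":0,"ay":0,"az":0}]' 255;  python3 -m handwheel '[{"dx":0,"dy":0,"dz":-0.005,"ax":0,"ay":0,"az":0},{"dx":0,"dy":0,"dz":-0.02,"ax":0,"ay":0,"az":0},{"dx":0,"dy":0,"dz":-0.06,"ax":0,"ay":0,"az":0},{"dx":0,"dy":0,"dz":-0.1,"ax":0,"ay":0,"az":0},{"dx":0,"dy":0,"dz":-0.11,"ax":0,"ay":0,"az":0}]' 255; python3 - <<'E'
from h import *
go((.5665,-.303,.12))
f=manip.grab_frame("wrist"); cv2.imwrite("pics/w10.png",f["image"])
E
```

```text
time: 15.68
tool_pos: [0.5668, -0.0544, 0.015]
tool_rot: [0.0, 0.998, -0.063, 0.0]
contact_force: [0.5, -0.5, 1.7]
gripper_width: 1.0
time: 16.3
tool_pos: [0.5679, -0.0542, 0.0163]
tool_rot: [0.0, 0.998, -0.063, 0.002]
contact_force: [-1.2, 0.7, 5.2]
gripper_width: 0.59
time: 16.92
tool_pos: [0.5685, -0.0543, 0.1285]
tool_rot: [0.001, 0.998, -0.063, 0.003]
contact_force: [-0.1, 1.0, -1.6]
gripper_width: 0.594
t 16.93 p [ 0.5685 -0.0543  0.1285] w 0.594 F [-0.1  1.  -1.6]
 d [0.0292 0.2469 0.0089] a [ 0.0006 -0.0065  0.0051]
```

View pics/w10.png

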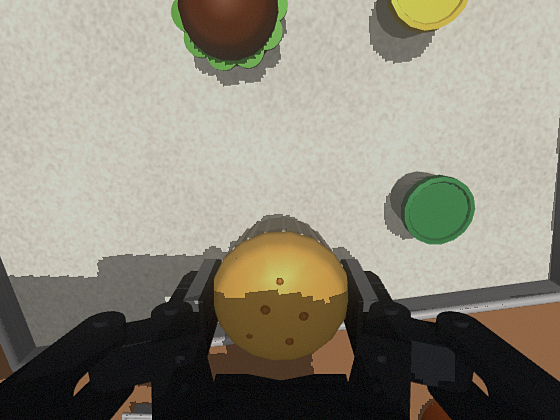

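The muffin is held upright between the pads at (281,295).

```bash
python3 -m handwheel '[{"dx":0.005,"dy":0.04,"dz":0,"ax":0,"ay":0,"az":0},{"dx":0.011,"dy":0.095,"dz":0,"ax":0,"ay":0,"az":0},{"dx":0.018,"dy":0.15,"dz":0,"ax":0,"ay":0,"az":0},{"dx":0.024,"dy":0.205,"dz":0,"ax":0,"ay":0,"az":0},{"dx":0.029,"dy":0.247,"dz":0,"ax":0,"ay":0,"az":0}]' 255; python3 -m handwheel '[{"dx":0,"dy":0,"dz":0,"ax":0,"ay":0,"az":0}]' 255; python3 - <<'E'
from h import *
go((.5665,-.303,.020))
f=manip.grab_frame("wrist"); cv2.imwrite("pics/w11.png",f["image"])
E
```

```text
time: 17.6
tool_pos: [0.5627, -0.3041, 0.122]
tool_rot: [-0.001, 0.998, -0.064, -0.002]
contact_force: [-0.1, 1.0, -1.3]
gripper_width: 0.595
time: 17.73
tool_pos: [0.5627, -0.3048, 0.1221]
tool_rot: [-0.001, 0.998, -0.065, -0.001]
contact_force: [-0.7, -0.6, -0.7]
gripper_width: 0.591
t 17.73 p [ 0.5627 -0.3048  0.1221] w 0.591 F [-0.7 -0.6 -0.7]
 d [ 0.0038 -0.0021  0.1021] a [-0.0012  0.0029  0.0011]
```

View pics/w11.png

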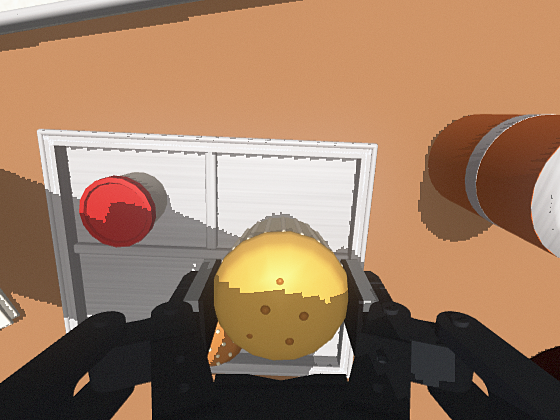

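The muffin is over the far small compartment (columns 217–360) and the can at (500,180) is well clear.

```bash
python3 -m handwheel '[{"dx":0.002,"dy":-0.001,"dz":0.04,"ax":0,"ay":0,"az":0},{"dx":0.002,"dy":-0.001,"dz":0.08,"ax":0,"ay":0,"az":0},{"dx":0.002,"dy":-0.001,"dz":0.098,"ax":0,"ay":0,"az":0},{"dx":0.002,"dy":-0.001,"dz":0.102,"ax":0,"ay":0,"az":0},{"dx":0.002,"dy":-0.001,"dz":0.102,"ax":0,"ay":0,"az":0}]' 255; python3 -m handwheel '[{"dx":0,"dy":0,"dz":0.001,"ax":0,"ay":0,"az":0},{"dx":0,"dy":0,"dz":0.002,"ax":0,"ay":0,"az":0},{"dx":0,"dy":0,"dz":0.002,"ax":0,"ay":0,"az":0}]' 255
```

```text
time: 18.4
tool_pos: [0.5671, -0.302, 0.0236]
tool_rot: [0.0, 0.998, -0.063, 0.001]
contact_force: [0.3, 0.1, 0.4]
gripper_width: 0.591
time: 18.77
tool_pos: [0.5665, -0.3021, 0.0211]
tool_rot: [0.0, 0.998, -0.063, 0.0]
contact_force: [0.9, 0.1, -1.6]
gripper_width: 0.591
```

```bash
python3 -m handwheel '[{"dx":0,"dy":0,"dz":0.002,"ax":0,"ay":0,"az":0},{"dx":0,"dy":0,"dz":0.003,"ax":0,"ay":0,"az":0},{"dx":0,"dy":0,"dz":0.004,"ax":0,"ay":0,"az":0},{"dx":0,"dy":0,"dz":0.004,"ax":0,"ay":0,"az":0}]' 255;python3 -m handwheel '[{"dx":0,"dy":0,"dz":0.001,"ax":0,"ay":0,"az":0},{"dx":0,"dy":0,"dz":0.002,"ax":0,"ay":0,"az":0},{"dx":0,"dy":0,"dz":0.002,"ax":0,"ay":0,"az":0}]' 255
```

```text
time: 19.27
tool_pos: [0.5663, -0.3019, 0.0164]
tool_rot: [0.0, 0.998, -0.063, -0.0]
contact_force: [-0.3, -0.5, -1.0]
gripper_width: 0.596
time: 19.65
tool_pos: [0.5664, -0.3019, 0.0163]
tool_rot: [-0.0, 0.998, -0.063, -0.0]
contact_force: [-4.2, 2.4, 8.9]
gripper_width: 0.592
```

```bash
python3 -m handwheel '[{"dx":0,"dy":0,"dz":0,"ax":0,"ay":0,"az":0},{"dx":0,"dy":0,"dz":0,"ax":0,"ay":0,"az":0},{"dx":0,"dy":0,"dz":0,"ax":0,"ay":0,"az":0},{"dx":0,"dy":0,"dz":0,"ax":0,"ay":0,"az":0}]' 51;  python3 -m handwheel '[{"dx":0,"dy":0,"dz":-0.02,"ax":0,"ay":0,"az":0},{"dx":0,"dy":0,"dz":-0.06,"ax":0,"ay":0,"az":0},{"dx":0,"dy":0,"dz":-0.1,"ax":0,"ay":0,"az":0},{"dx":0,"dy":0,"dz":-0.12,"ax":0,"ay":0,"az":0},{"dx":0,"dy":0,"dz":-0.12,"ax":0,"ay":0,"az":0}]' 51
python3 - <<'E'
from h import *
inspect('muffin',T['Ffar'],'w12')
go((.5547,.0776,.13))
E
```

```text
time: 20.15
tool_pos: [0.5662, -0.3018, 0.0143]
tool_rot: [-0.0, 0.998, -0.063, -0.0]
contact_force: [0.5, 0.7, 0.3]
gripper_width: 0.798
time: 20.78
tool_pos: [0.5675, -0.3026, 0.1372]
tool_rot: [0.001, 0.998, -0.063, 0.002]
contact_force: [-0.2, -0.0, 0.7]
gripper_width: 0.804
muffin 4164 top 0.051 ((0.5668003559112549, -0.3019036650657654), 0.026829615235328674)
t 20.82 p [ 0.5663 -0.3019  0.1348] w 0.801 F [ 0.  -0.3  0.6]
 d [-0.0592 -0.375   0.0046] a [ 0.0003 -0.0006  0.005 ]
```

View pics/w12.png

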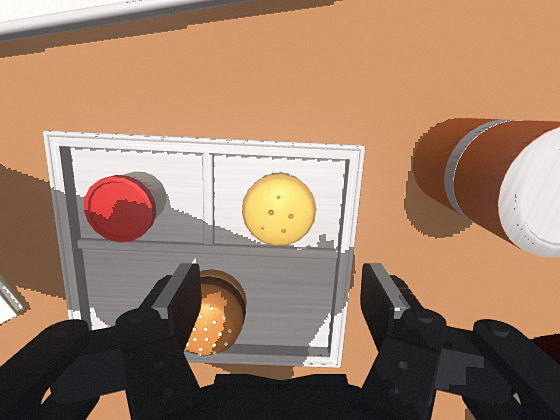

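The foil tray is complete: red cup (120,208), muffin (279,209) and pork slider (215,312). The muffin top is at 51 mm, as it should be. Now the garden slider.

```bash
python3 -m handwheel '[{"dx":-0.008,"dy":-0.05,"dz":0,"ax":0,"ay":0,"az":0},{"dx":-0.017,"dy":-0.108,"dz":0,"ax":0,"ay":0,"az":0},{"dx":-0.026,"dy":-0.166,"dz":0,"ax":0,"ay":0,"az":0},{"dx":-0.035,"dy":-0.224,"dz":0,"ax":0,"ay":0,"az":0},{"dx":-0.044,"dy":-0.282,"dz":0,"ax":0,"ay":0,"az":0}]' 0; python3 -m handwheel '[{"dx":-0.009,"dy":-0.05,"dz":0,"ax":0,"ay":0,"az":0},{"dx":-0.015,"dy":-0.085,"dz":0,"ax":0,"ay":0,"az":0},{"dx":-0.015,"dy":-0.093,"dz":0,"ax":0,"ay":0,"az":0},{"dx":-0.015,"dy":-0.093,"dz":0,"ax":0,"ay":0,"az":0}]' 0; python3 - <<'E'
from h import *
inspect('garden',T['garden'],'w13')
go((.5547,.0776,.011))
E
```

```text
time: 21.45
tool_pos: [0.5562, -0.0145, 0.1318]
tool_rot: [-0.0, 0.998, -0.063, -0.002]
contact_force: [0.8, 0.2, -0.4]
gripper_width: 0.998
time: 21.95
tool_pos: [0.5541, 0.0775, 0.1329]
tool_rot: [0.0, 0.998, -0.063, -0.001]
contact_force: [-0.2, -0.4, -0.7]
gripper_width: 0.997
garden 5358 top 0.056 ((0.5545915365219116, 0.07811451703310013), 0.029472442343831062)
t 22.0 p [0.5544 0.0769 0.1333] w 1.001 F [ 0.   0.2 -0.4]
 d [ 0.0005 -0.0008  0.1223] a [0.0008 0.0019 0.0046]
```

View pics/w13.png

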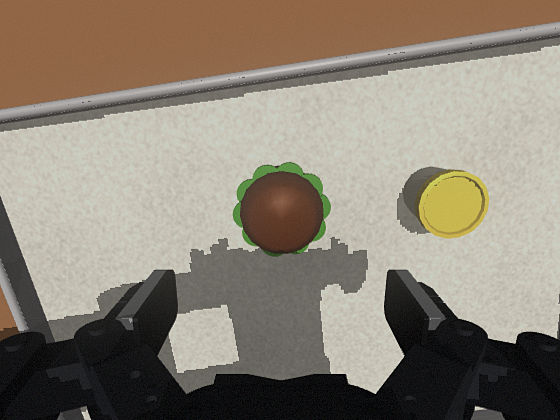

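The brown bun with the green frill at (282,211) is aligned with the jaws. I descend and grip.

```bash
python3 -m handwheel '[{"dx":0,"dy":-0.001,"dz":0.05,"ax":0,"ay":0,"az":0},{"dx":0,"dy":-0.001,"dz":0.09,"ax":0,"ay":0,"az":0},{"dx":0,"dy":-0.001,"dz":0.112,"ax":0,"ay":0,"az":0},{"dx":0,"dy":-0.001,"dz":0.122,"ax":0,"ay":0,"az":0},{"dx":0,"dy":-0.001,"dz":0.122,"ax":0,"ay":0,"az":0}]' 0; python3 -m handwheel '[{"dx":0,"dy":0,"dz":0,"ax":0,"ay":0,"az":0},{"dx":0,"dy":0,"dz":0,"ax":0,"ay":0,"az":0},{"dx":0,"dy":0,"dz":0,"ax":0,"ay":0,"az":0},{"dx":0,"dy":0,"dz":0,"ax":0,"ay":0,"az":0},{"dx":0,"dy":0,"dz":0,"ax":0,"ay":0,"az":0}]' 255;  python3 -m handwheel '[{"dx":0,"dy":0,"dz":-0.005,"ax":0,"ay":0,"az":0},{"dx":0,"dy":0,"dz":-0.02,"ax":0,"ay":0,"az":0},{"dx":0,"dy":0,"dz":-0.06,"ax":0,"ay":0,"az":0},{"dx":0,"dy":0,"dz":-0.1,"ax":0,"ay":0,"az":0},{"dx":0,"dy":0,"dz":-0.12,"ax":0,"ay":0,"az":0}]' 255; python3 - <<'E'
from h import *
go((*T['Blarge'],.13))
f=manip.grab_frame("wrist"); cv2.imwrite("pics/w14.png",f["image"])
E
```

```text
time: 22.62
tool_pos: [0.5548, 0.0778, 0.0121]
tool_rot: [0.0, 0.998, -0.064, -0.001]
contact_force: [-0.1, -0.5, -0.3]
gripper_width: 1.0
time: 23.25
tool_pos: [0.5567, 0.0785, 0.0145]
tool_rot: [0.0, 0.998, -0.063, 0.002]
contact_force: [-0.1, -0.2, 6.5]
gripper_width: 0.68
time: 23.88
tool_pos: [0.5562, 0.0787, 0.1358]
tool_rot: [-0.0, 0.998, -0.063, 0.002]
contact_force: [0.4, -0.3, -1.5]
gripper_width: 0.682
t 23.88 p [0.5562 0.0787 0.1358] w 0.682 F [ 0.4 -0.3 -1.5]
 d [-0.092  -0.3011  0.0056] a [-0.0006 -0.0043  0.0051]
```

View pics/w14.png

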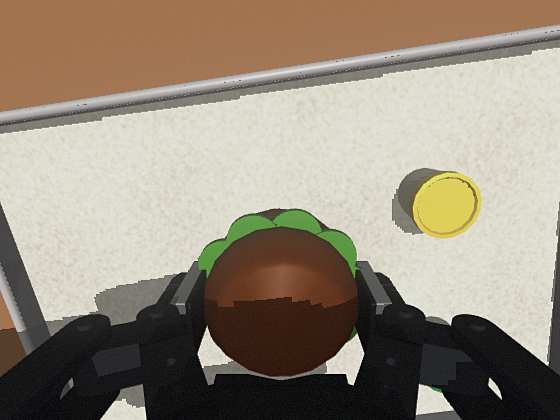

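The garden slider is held level. I carry it to the blue tray.

```bash
python3 -m handwheel '[{"dx":-0.012,"dy":-0.04,"dz":0,"ax":0,"ay":0,"az":0},{"dx":-0.029,"dy":-0.095,"dz":0,"ax":0,"ay":0,"az":0},{"dx":-0.046,"dy":-0.15,"dz":0,"ax":0,"ay":0,"az":0},{"dx":-0.063,"dy":-0.205,"dz":0,"ax":0,"ay":0,"az":0},{"dx":-0.08,"dy":-0.26,"dz":0,"ax":0,"ay":0,"az":0}]' 255; python3 -m handwheel '[{"dx":-0.01,"dy":-0.03,"dz":0,"ax":0,"ay":0,"az":0},{"dx":-0.012,"dy":-0.041,"dz":0,"ax":0,"ay":0,"az":0},{"dx":-0.012,"dy":-0.041,"dz":0,"ax":0,"ay":0,"az":0}]' 255; python3 - <<'E'
from h import *
go((*T['Blarge'],.02))
f=manip.grab_frame("wrist"); cv2.imwrite("pics/w15.png",f["image"])
W=cloud(f); w=W.reshape(-1,3)
m=w[(w[:,2]>.0145)&(w[:,2]<.024)&(w[:,0]>.35)&(w[:,0]<.66)&(w[:,1]>.21)&(w[:,1]<.48)]
print(len(m),cv2.minAreaRect(m[:,:2].astype(np.float32)))
E
```

```text
time: 24.55
tool_pos: [0.507, 0.3479, 0.1309]
tool_rot: [0.001, 0.998, -0.063, -0.001]
contact_force: [0.9, 0.3, -0.3]
gripper_width: 0.686
time: 24.92
tool_pos: [0.5011, 0.3885, 0.1314]
tool_rot: [0.001, 0.998, -0.063, -0.001]
contact_force: [-0.4, -0.1, -0.7]
gripper_width: 0.681
t 24.93 p [0.5011 0.3885 0.1314] w 0.681 F [-0.4 -0.1 -0.7]
 d [ 0.0017 -0.0008  0.1114] a [0.0015 0.0012 0.0057]
10705 ((0.498276025056839, 0.34646353125572205), (0.1955045908689499, 0.23586393892765045), 85.126708984375)
```

View pics/w15.png

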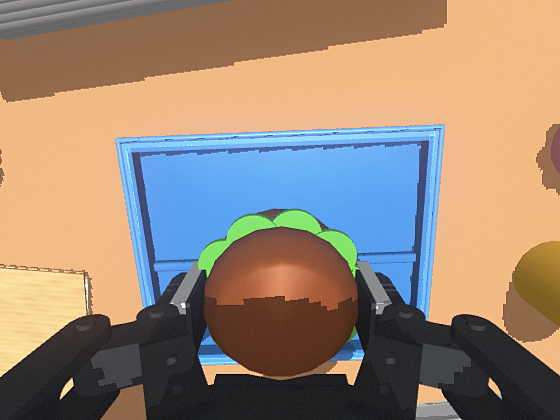

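The large compartment lies under the slider (ridge at row ~262), and the tray pose agrees to 1 mm. I lower it.

```bash
python3 -m handwheel '[{"dx":0,"dy":0,"dz":0.04,"ax":0,"ay":0,"az":0},{"dx":0,"dy":0,"dz":0.08,"ax":0,"ay":0,"az":0},{"dx":0,"dy":0,"dz":0.106,"ax":0,"ay":0,"az":0},{"dx":0,"dy":0,"dz":0.112,"ax":0,"ay":0,"az":0},{"dx":0,"dy":0,"dz":0.112,"ax":0,"ay":0,"az":0}]' 255; python3 -m handwheel '[{"dx":0,"dy":0,"dz":0.001,"ax":0,"ay":0,"az":0},{"dx":0,"dy":0,"dz":0.002,"ax":0,"ay":0,"az":0},{"dx":0,"dy":0,"dz":0.003,"ax":0,"ay":0,"az":0},{"dx":0,"dy":0,"dz":0.003,"ax":0,"ay":0,"az":0}]' 255
```

```text
time: 25.6
tool_pos: [0.5021, 0.388, 0.0209]
tool_rot: [0.0, 0.998, -0.064, 0.0]
contact_force: [-0.2, 0.4, -0.6]
gripper_width: 0.686
time: 26.1
tool_pos: [0.5016, 0.3888, 0.0176]
tool_rot: [-0.0, 0.998, -0.063, 0.0]
contact_force: [0.6, 0.9, -0.9]
gripper_width: 0.68
```

```bash
python3 -m handwheel '[{"dx":0,"dy":0,"dz":0.001,"ax":0,"ay":0,"az":0},{"dx":0,"dy":0,"dz":0.003,"ax":0,"ay":0,"az":0},{"dx":0,"dy":0,"dz":0.004,"ax":0,"ay":0,"az":0},{"dx":0,"dy":0,"dz":0.005,"ax":0,"ay":0,"az":0},{"dx":0,"dy":0,"dz":0.005,"ax":0,"ay":0,"az":0}]' 255
```

```text
time: 26.72
tool_pos: [0.5016, 0.3889, 0.0145]
tool_rot: [0.0, 0.998, -0.063, -0.0]
contact_force: [-5.3, -3.0, 10.6]
gripper_width: 0.682
```

It has touched down at the same height as at the grasp. I release and rise.

```bash
python3 -m handwheel '[{"dx":0,"dy":0,"dz":0,"ax":0,"ay":0,"az":0},{"dx":0,"dy":0,"dz":0,"ax":0,"ay":0,"az":0},{"dx":0,"dy":0,"dz":0,"ax":0,"ay":0,"az":0},{"dx":0,"dy":0,"dz":0,"ax":0,"ay":0,"az":0}]' 0;  python3 -m handwheel '[{"dx":0,"dy":0,"dz":-0.02,"ax":0,"ay":0,"az":0},{"dx":0,"dy":0,"dz":-0.06,"ax":0,"ay":0,"az":0},{"dx":0,"dy":0,"dz":-0.1,"ax":0,"ay":0,"az":0},{"dx":0,"dy":0,"dz":-0.12,"ax":0,"ay":0,"az":0},{"dx":0,"dy":0,"dz":-0.12,"ax":0,"ay":0,"az":0}]' 0
python3 - <<'E'
from h import *
inspect('garden',T['Blarge'],'w16')
go((.670,.072,.13))
E
```

```text
time: 27.22
tool_pos: [0.5014, 0.3886, 0.0122]
tool_rot: [0.0, 0.998, -0.063, -0.0]
contact_force: [0.6, 0.4, -0.5]
gripper_width: 0.997
time: 27.85
tool_pos: [0.5027, 0.3895, 0.1351]
tool_rot: [-0.001, 0.998, -0.063, 0.002]
contact_force: [-1.2, 0.1, -0.9]
gripper_width: 1.001
garden 5233 top 0.0559 ((0.5021215677261353, 0.38851985335350037), 0.029487183317542076)
t 27.9 p [0.5016 0.3888 0.1328] w 0.996 F [-0.1 -0.2 -0.6]
 d [0.2068 0.2931 0.0028] a [-0.0004 -0.0005  0.005 ]
```

View pics/w16.png

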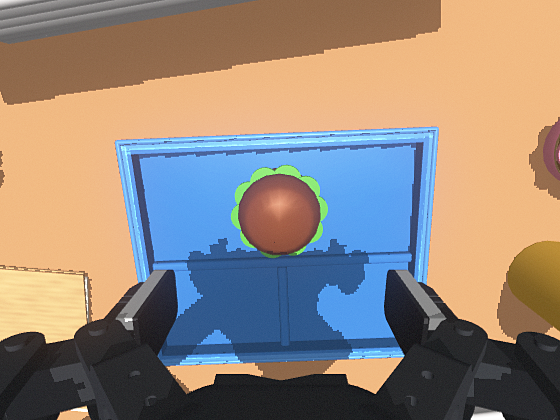

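The garden slider is central in the large blue compartment at (280,214). Going to the yellow cup I shift sideways first, to stay well away from the bottle.

```bash
python3 -m handwheel '[{"dx":0.01,"dy":0.055,"dz":0,"ax":0,"ay":0,"az":0},{"dx":0.03,"dy":0.11,"dz":0,"ax":0,"ay":0,"az":0},{"dx":0.055,"dy":0.165,"dz":0,"ax":0,"ay":0,"az":0},{"dx":0.09,"dy":0.21,"dz":0,"ax":0,"ay":0,"az":0},{"dx":0.13,"dy":0.25,"dz":0,"ax":0,"ay":0,"az":0}]' 0; python3 -m handwheel '[{"dx":0.04,"dy":0.025,"dz":0,"ax":0,"ay":0,"az":0},{"dx":0.077,"dy":0.043,"dz":0,"ax":0,"ay":0,"az":0},{"dx":0.077,"dy":0.043,"dz":0,"ax":0,"ay":0,"az":0},{"dx":0.077,"dy":0.043,"dz":0,"ax":0,"ay":0,"az":0}]' 0; python3 - <<'E'
from h import *
inspect('yellow',T['yellow'],'w17')
go((.670,.072,.012))
E
```

```text
time: 28.52
tool_pos: [0.598, 0.1224, 0.1297]
tool_rot: [0.0, 0.998, -0.063, -0.002]
contact_force: [1.2, 0.8, -0.2]
gripper_width: 1.0
time: 29.02
tool_pos: [0.6685, 0.0724, 0.1301]
tool_rot: [-0.0, 0.998, -0.063, -0.002]
contact_force: [-0.0, 0.0, -0.1]
gripper_width: 0.999
yellow 3724 top 0.0483 ((0.6698522567749023, 0.07116669416427612), 0.023738251999020576)
t 29.07 p [0.6685 0.0727 0.1306] w 1.0 F [-0.3 -0.3  0.2]
 d [0.002  0.0005 0.1186] a [0.0002 0.0034 0.0056]
```

View pics/w17.png

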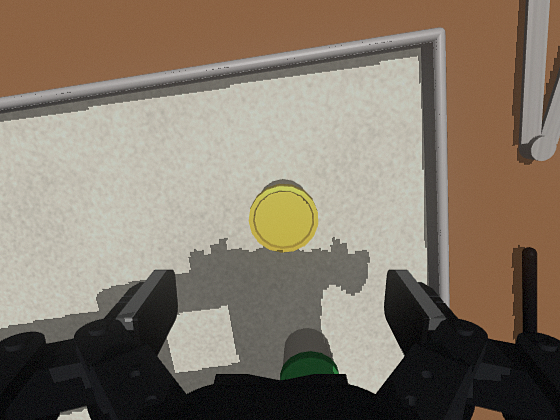

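The yellow cup at (283,218) is between the jaws and the far rim at column 435 is clear of the finger.

```bash
python3 -m handwheel '[{"dx":0,"dy":0.001,"dz":0.05,"ax":0,"ay":0,"az":0},{"dx":0,"dy":0.001,"dz":0.09,"ax":0,"ay":0,"az":0},{"dx":0,"dy":0.001,"dz":0.11,"ax":0,"ay":0,"az":0},{"dx":0,"dy":0.001,"dz":0.119,"ax":0,"ay":0,"az":0},{"dx":0,"dy":0.001,"dz":0.119,"ax":0,"ay":0,"az":0}]' 0; python3 -m handwheel '[{"dx":0,"dy":0,"dz":0,"ax":0,"ay":0,"az":0},{"dx":0,"dy":0,"dz":0,"ax":0,"ay":0,"az":0},{"dx":0,"dy":0,"dz":0,"ax":0,"ay":0,"az":0},{"dx":0,"dy":0,"dz":0,"ax":0,"ay":0,"az":0},{"dx":0,"dy":0,"dz":0,"ax":0,"ay":0,"az":0}]' 255;  python3 -m handwheel '[{"dx":0,"dy":0,"dz":-0.005,"ax":0,"ay":0,"az":0},{"dx":0,"dy":0,"dz":-0.02,"ax":0,"ay":0,"az":0},{"dx":0,"dy":0,"dz":-0.06,"ax":0,"ay":0,"az":0},{"dx":0,"dy":0,"dz":-0.1,"ax":0,"ay":0,"az":0},{"dx":0,"dy":0,"dz":-0.12,"ax":0,"ay":0,"az":0}]' 255; python3 - <<'E'
from h import *
go((.4395,.302,.13))
f=manip.grab_frame("wrist"); cv2.imwrite("pics/w18.png",f["image"])
E
```

```text
time: 29.7
tool_pos: [0.6703, 0.0714, 0.0142]
tool_rot: [-0.0, 0.998, -0.063, 0.0]
contact_force: [0.2, -0.0, 1.0]
gripper_width: 1.0
time: 30.32
tool_pos: [0.6713, 0.071, 0.0153]
tool_rot: [-0.0, 0.998, -0.063, 0.001]
contact_force: [0.3, -0.3, 6.8]
gripper_width: 0.511
time: 30.95
tool_pos: [0.6713, 0.0711, 0.1372]
tool_rot: [-0.0, 0.998, -0.063, 0.002]
contact_force: [0.4, -0.4, 0.7]
gripper_width: 0.51
t 30.95 p [0.6713 0.0711 0.1372] w 0.51 F [ 0.4 -0.4  0.7]
 d [-0.259  -0.2     0.0062] a [-0.0006 -0.0045  0.0051]
```

View pics/w18.png

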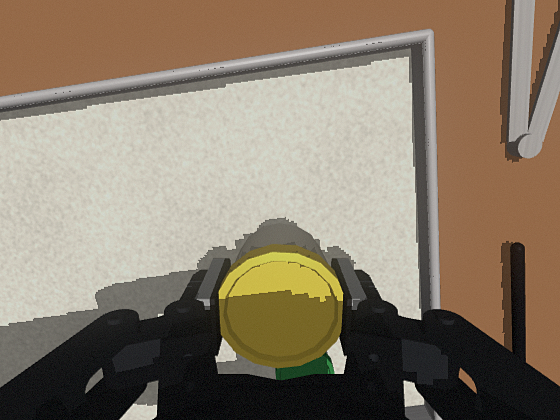

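The yellow cup is held level. I carry it to the near small blue compartment.

```bash
python3 -m handwheel '[{"dx":-0.035,"dy":-0.015,"dz":0,"ax":0,"ay":0,"az":0},{"dx":-0.08,"dy":-0.04,"dz":0,"ax":0,"ay":0,"az":0},{"dx":-0.125,"dy":-0.07,"dz":0,"ax":0,"ay":0,"az":0},{"dx":-0.165,"dy":-0.105,"dz":0,"ax":0,"ay":0,"az":0},{"dx":-0.205,"dy":-0.14,"dz":0,"ax":0,"ay":0,"az":0}]' 255; python3 -m handwheel '[{"dx":-0.035,"dy":-0.04,"dz":0,"ax":0,"ay":0,"az":0},{"dx":-0.054,"dy":-0.06,"dz":0,"ax":0,"ay":0,"az":0},{"dx":-0.054,"dy":-0.06,"dz":0,"ax":0,"ay":0,"az":0},{"dx":-0.054,"dy":-0.06,"dz":0,"ax":0,"ay":0,"az":0}]' 255; python3 - <<'E'
from h import *
go((.4395,.302,.02))
f=manip.grab_frame("wrist"); cv2.imwrite("pics/w19.png",f["image"])
E
```

```text
time: 31.62
tool_pos: [0.482, 0.2364, 0.132]
tool_rot: [0.0, 0.998, -0.063, -0.001]
contact_force: [-0.8, 0.5, 0.3]
gripper_width: 0.51
time: 32.12
tool_pos: [0.4381, 0.3014, 0.1327]
tool_rot: [0.001, 0.998, -0.063, -0.0]
contact_force: [0.9, -0.1, -0.1]
gripper_width: 0.515
t 32.12 p [0.4381 0.3014 0.1327] w 0.515 F [ 0.9 -0.1 -0.1]
 d [ 0.0015 -0.0009  0.1127] a [0.0011 0.0008 0.0049]
```

View pics/w19.png

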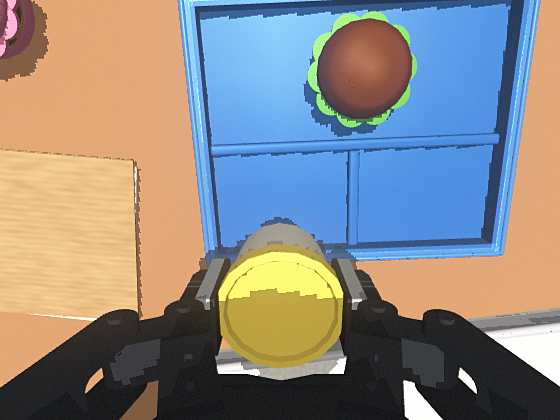

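The cup is in line with the near small compartment (columns 215–350). I lower it.

```bash
python3 -m handwheel '[{"dx":0,"dy":0,"dz":0.04,"ax":0,"ay":0,"az":0},{"dx":0,"dy":0,"dz":0.08,"ax":0,"ay":0,"az":0},{"dx":0,"dy":0,"dz":0.106,"ax":0,"ay":0,"az":0},{"dx":0,"dy":0,"dz":0.113,"ax":0,"ay":0,"az":0},{"dx":0,"dy":0,"dz":0.113,"ax":0,"ay":0,"az":0}]' 255; python3 -m handwheel '[{"dx":0,"dy":0,"dz":0.001,"ax":0,"ay":0,"az":0},{"dx":0,"dy":0,"dz":0.003,"ax":0,"ay":0,"az":0},{"dx":0,"dy":0,"dz":0.004,"ax":0,"ay":0,"az":0},{"dx":0,"dy":0,"dz":0.004,"ax":0,"ay":0,"az":0}]' 255
```

```text
time: 32.8
tool_pos: [0.4387, 0.3016, 0.0207]
tool_rot: [0.0, 0.998, -0.063, -0.0]
contact_force: [0.2, 0.4, -0.0]
gripper_width: 0.507
time: 33.3
tool_pos: [0.4382, 0.3021, 0.0166]
tool_rot: [-0.0, 0.998, -0.063, 0.0]
contact_force: [-0.6, -0.4, -0.5]
gripper_width: 0.512
```

```bash
python3 -m handwheel '[{"dx":0,"dy":0,"dz":0.001,"ax":0,"ay":0,"az":0},{"dx":0,"dy":0,"dz":0.002,"ax":0,"ay":0,"az":0},{"dx":0,"dy":0,"dz":0.003,"ax":0,"ay":0,"az":0},{"dx":0,"dy":0,"dz":0.003,"ax":0,"ay":0,"az":0}]' 255
```

```text
time: 33.8
tool_pos: [0.4382, 0.3021, 0.0152]
tool_rot: [0.0, 0.998, -0.063, -0.0]
contact_force: [-6.3, -3.3, 11.6]
gripper_width: 0.509
```

It has touched down. I release and rise.

```bash
python3 -m handwheel '[{"dx":0,"dy":0,"dz":0,"ax":0,"ay":0,"az":0},{"dx":0,"dy":0,"dz":0,"ax":0,"ay":0,"az":0},{"dx":0,"dy":0,"dz":0,"ax":0,"ay":0,"az":0},{"dx":0,"dy":0,"dz":0,"ax":0,"ay":0,"az":0}]' 69;  python3 -m handwheel '[{"dx":0,"dy":0,"dz":-0.02,"ax":0,"ay":0,"az":0},{"dx":0,"dy":0,"dz":-0.06,"ax":0,"ay":0,"az":0},{"dx":0,"dy":0,"dz":-0.1,"ax":0,"ay":0,"az":0},{"dx":0,"dy":0,"dz":-0.15,"ax":0,"ay":0,"az":0},{"dx":0,"dy":0,"dz":-0.16,"ax":0,"ay":0,"az":0}]' 69
python3 - <<'E'
from h import *
inspect('yellow',T['Bnear'],'w20'); go((.4,.3,.2))
E
```

```text
time: 34.3
tool_pos: [0.438, 0.302, 0.0133]
tool_rot: [0.0, 0.998, -0.063, -0.0]
contact_force: [-0.0, -0.7, 0.0]
gripper_width: 0.731
time: 34.92
tool_pos: [0.4404, 0.3031, 0.1782]
tool_rot: [-0.002, 0.998, -0.063, 0.003]
contact_force: [0.6, -0.7, 0.2]
gripper_width: 0.729
yellow 2622 top 0.0484 ((0.4386448562145233, 0.3025062084197998), 0.0236301701515913)
t 34.98 p [0.4399 0.3029 0.1773] w 0.726 F [ 0.8 -0.1 -0.3]
 d [-0.0391  0.0078 -0.0229] a [-0.0034 -0.0051  0.0051]
```

View pics/w20.png

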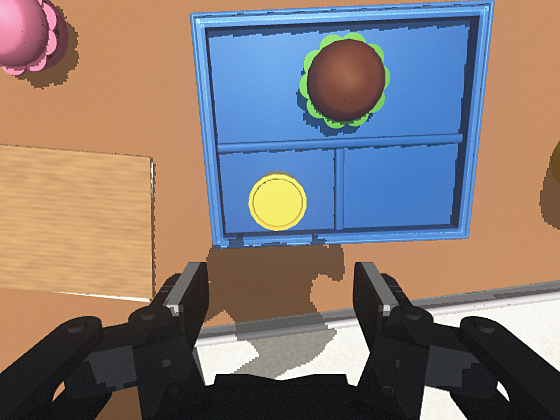

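The yellow cup (277,202) and the garden slider (345,82) are in place. I'll move the arm aside for an overall check.

```bash
python3 -m handwheel '[{"dx":-0.01,"dy":0.03,"dz":-0.02,"ax":0,"ay":0,"az":0},{"dx":-0.03,"dy":0.08,"dz":-0.04,"ax":0,"ay":0,"az":0},{"dx":-0.04,"dy":0.13,"dz":-0.06,"ax":0,"ay":0,"az":0},{"dx":-0.05,"dy":0.17,"dz":-0.08,"ax":0,"ay":0,"az":0},{"dx":-0.06,"dy":0.18,"dz":-0.08,"ax":0,"ay":0,"az":0}]' 0; python3 - <<'E'
from h import *
f=manip.grab_frame("top"); W=cloud(f); w=W.reshape(-1,3)
cv2.imwrite("pics/t20.png",f["image"]); W0=np.load("top0.npy").reshape(-1,3)
def frame(c,y,p): 
    y=np.array(y);x=np.array([y[1],-y[0]]);d=np.array(p)-c; return np.round([d@x,d@y],4)
b=(np.array([.4988,.3468]),(-.0845,-.9964)); fo=(np.array([.504,-.3416]),(.1704,.9854))
for n,xy,t in(("pork",(.4978,-.3824),fo),("red",(.4578,-.285),fo),("muffin",(.5668,-.3019),fo),("garden",(.5021,.3885),b),("yellow",(.4386,.3025),b)):
    m=w[(np.hypot(w[:,0]-xy[0],w[:,1]-xy[1])<.04)&(w[:,2]>.035)&(w[:,2]<.075)]
    if not len(m): print(n,"hidden");continue
    c,r=cv2.minEnclosingCircle(m[:,:2].astype(np.float32))
    print(n,np.round(c,4),"tray frame top",frame(*t,c),"wrist",frame(*t,xy),"z",np.round(np.percentile(m[:,2],98),4))
for n,xy,lo,hi in(("green",(.6757,-.0621),.035,.06),("can",(.7081,-.2884),.11,.13),("bottle",(.7153,.3005),.15,.2)):
    for q in(W0,w):
        m=q[(np.hypot(q[:,0]-xy[0],q[:,1]-xy[1])<.045)&(q[:,2]>lo)&(q[:,2]<hi)]
        print(n,len(m),np.round(m.mean(0),4) if len(m) else None)
print(manip.state()["gripper_width"])
f=manip.grab_frame("scene"); cv2.imwrite("pics/s20.png",f["image"])
E
```

```text
time: 35.6
tool_pos: [0.3558, 0.1295, 0.2535]
tool_rot: [0.0, 0.998, -0.064, 0.0]
contact_force: [1.2, 0.2, -1.0]
gripper_width: 1.002
pork [ 0.5001 -0.3814] tray frame top [ 0.0029 -0.0399] wrist [ 0.0008 -0.0413] z 0.0599
red [ 0.4597 -0.2836] tray frame top [-0.0535  0.0496] wrist [-0.0552  0.0479] z 0.0522
muffin [ 0.5683 -0.3012] tray frame top [0.0564 0.0508] wrist [0.0551 0.0498] z 0.055
garden [0.5011 0.3876] tray frame top [ 0.0011 -0.0409] wrist [ 0.0002 -0.0418] z 0.0596
yellow [0.4397 0.3021] tray frame top [0.0551 0.0495] wrist [0.0562 0.0492] z 0.0531
green 168 [ 0.6757 -0.0615  0.0463]
green 168 [ 0.6756 -0.0613  0.0462]
can 362 [ 0.7072 -0.2865  0.12  ]
can 362 [ 0.7072 -0.2865  0.1197]
bottle 231 [0.7184 0.2967 0.1586]
bottle 232 [0.7183 0.2967 0.1586]
0.9973952431022672
```

View pics/t20.png

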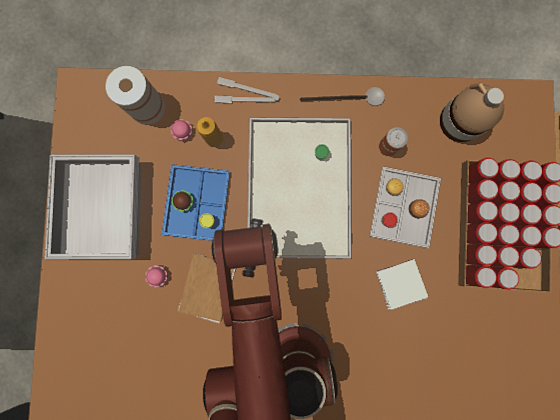

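View pics/s20.png

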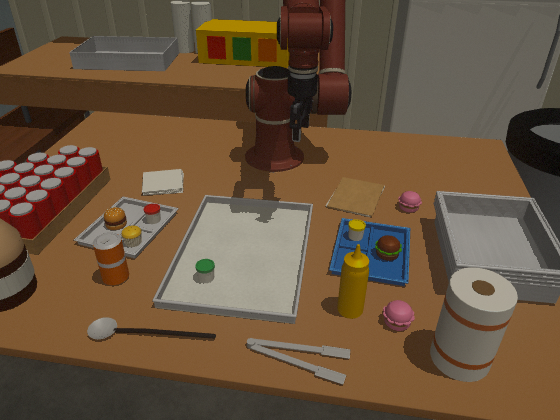

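Both plates are made up: foil tray at about (405,207), blue tray at (196,203). The green cup, can and bottle haven't moved and the gripper is clear. I'm handing the job in.

```bash
python3 -c "
from plant import manip
print(manip.job_done())"
```

```text
the job is handed in; nothing more can be done
None
```

Both plates are made up, and I handed the job in at about 36 s of the 128 s allowed; no verdict was reported. Each item was lowered until the wrist felt the tray floor (about 9–12 N) before the fingers opened.

- **Foil tray:** The pork slider is in the large compartment, the red cup in the near small one and the muffin in the far small one.
- **Blue tray:** The garden slider is in the large compartment and the yellow cup is in the near small one.
- **Placement checks:** In the wrist and top cameras, every item was within about 3 mm of its compartment centre. Wrist-camera heights after release matched those on the sheet to within 0.2 mm, and everything looks upright in the pictures.
- **Left alone:** The green cup, can and bottle measure as unmoved (under 1 mm). The gripper is open and clear of everything.
- **Disagreement:** The top camera read the five placed items 4–5 mm higher than nominal. It had read about 2 mm high on the sheet at the start. I put this down to its calibration, because the wrist camera and the touchdown heights agree with items standing on the floor.

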